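Set the length stop and bring the blank up to it

ROBOT

A 7-joint arm with a two-finger parallel gripper is mounted at the origin on the work surface. World frame = base frame: x ahead of the robot, y to its left, z up, the work surface at z = 0. Lengths are in m, angles in degrees, forces in N, time in s.
With the tool pointing down it reaches from about 0.35 to 0.9 m from the base axis. Payload 7.2 kg.
Tool frame: the origin (TCP) lies midway between the tips of the shut fingers; the grasp point (between the pads) lies 19 mm behind it (bot.grip_point_offset is the distance from the TCP to the grasp point, in m); z points along the fingers, x is the direction in which the jaws open and shut, and the axes are right-handed (so a half turn about z gives the same grasp; the last joint's range is limited). The gripper opens to 88 mm and grips with 3 to 60 N. Pads are 20 mm wide; open, the fingers measure 115 mm over their backs; the gripper's body (75 mm by 178 mm) begins 61 mm behind the grasp point.
Start: joints at [-79.882, 23.554, -0.728, 91.456, 0.321, 64.991, -4.71], TCP at [0.151, 0.606, 0.223] pointing down, gripper open.
Joint ranges: [-169.25, 169.25], [-16.82, 113.86], [-84.01, 82.57], [7.8, 145.47], [-59.2, 239.2], [7.22, 106.19], [-163.78, 163.78]. Speed limits (degrees/s): [136.94, 136.94, 172.46, 172.46, 180, 180, 180].

INTERFACE

Orientations are given as a 3x3 rotation matrix whose columns are the frame's x, y, z axes.
In Python, from workcell import bot gives the robot as it stands. The module is installed in compiled form; this text tells all that it offers.
- The arm moves only by the tool apply_moves, never from a script. Its argument "rows" is a list of rows, each a list of 7 numbers: the closure in counts, from 0 (fully open) to 255 (shut), then the shift along the tool's x, y, z in mm, then the turn, a rotation vector about the tool's x, y, z in rad. In form: [[claw, x, y, z, ax, ay, az], ...]. A call has 1 to 5 rows; each row shifts and turns the pose as measured when the row begins, along the tool's axes as they then stand; what a row does not reach is not made up. A row lasts 1/10 s, in which the tool goes at most 50 mm and 8.59 degrees, less where a joint would pass 70% of its speed; a pose out of reach is approached as far as the arm can. A call is refused whole if a number of a shift passes 50 or a number of a turn 0.15, either way. A call with a gripper value outside its range is refused whole. The fingers move at their own pace and stop on an object; "grip_force" is the grip in N (left out, the last holds). Time passes only in rows, so rows that do not move let the fingers close. It gives the time, the measured TCP pose, the force and the opening at its end, in the units of the state.
- bot.state(): the state, without advancing time (a new reading comes with each control period).
- bot.read_camera(name): name is "scene" or "top" or "wrist"; returns (picture, depth): 400x640x3 uint8, red, green, blue; 400x640 float32, m along the optical axis (not along the pixel's ray), 0 where there is no reading.
- bot.camera_model(name): a dict with "mtx" (3x3 intrinsics, pixels), "rvec" (rotation vector, rad) and "tvec" (3), from world to camera coordinates, as OpenCV has them. Camera axes: x right, y down, z forward; pixel columns grow to the right and rows downward; lengths in m; the calibration is good to about 2 mm. The wrist camera is an equidistant fisheye: a pixel r from the principal point sees the ray r / f radians off the axis. A picture is of the moment at which its call begins: read the wrist's pose just before it. camera_model takes no time and is no camera call; for the wrist camera it gives the pose at the moment of the call.
- bot.close_job(): hands the job in, once; it reports no verdict.
The state is a dict: "time_s": time; "q": joint angles; "dq": joint speeds; "tau": joint torques, N m; "position": TCP position; "ee_rot": TCP orientation; "ft_force": force on the tool from outside, world axes, zero at the start; "torque": the same for the moment, N m; "grip_width": finger opening in m.
Only numpy, scipy, OpenCV 4.12 (cv2) and the standard library are available. Lean on these libraries where they do the work, as an engineer would, in place of code of your own. Each camera call takes 0.05 s, during which the arm holds its last target.

TASK

On the length-stop fixture, push the sliding stop along its rail with the fingertips until it drops into the notch beside the yellow tile. Then push the round brass blank gently along its channel until its end rests against the stop, leaving the stop seated in that notch, and move the hand clear. Only push: do not pinch the stop, lift nothing, keep off the red pin, and leave the other things on the bench where they stand.

Things in the scene. Friction and masses are not known exactly. Their poses are not given: they have to be found in the camera images.
- rail: the fixed fixture, a dark base plate 155 x 460 x 12 mm; origin on the bench under the middle of the stop's travel. Its y axis runs along rail and channel, x across (away from the robot), z up; lengths below are mm in this frame. Base from x -70 to 85, y -160 to 300. Dark steel beam x 5 to 45, y -165 to 165, top z 32, with blue end blocks at y = +-155, top z 38
- strip: pale metal strip on top of the beam, same origin and axes as the rail: x 20 to 30, top z 40, y -145 to 145, with four notches 20 mm wide and 3 mm deep centred at y = -80, -40, 40, 80; the stop covers part of it
- stop (a joint): position in m of the sliding stop along the rail's y, 0 at mid-travel, limits +-0.105. Aluminium block with blue end plates, captive: 105 mm across (x -55 to 50), 50 mm along y, z 42 to 80. It drags with about 1 to 3 N; its spring pin drops into each notch it passes, pulls it within 1 mm of the notch's centre from about 6 mm either side and then takes about 8 to 12 N to push out: the push force dips, then rises
- plate_left: the stop's blue +y end plate, 105 x 8 mm, z 42 to 80 (z 30 to 80 on the channel side, x -55 to 0); its origin is 21 mm to +y of the stop's middle, at bench height; outer face 4 mm further. The stop may be pushed through a notch and back again from its other end
- plate_right: the same at the stop's -y end: origin 21 mm to -y of its middle, outer face 4 mm further
- pin (a joint): how far in m the stop's spring pin has sunk: about 0.0005 on the flat strip, about 0.0035 when dropped into any of the four notches
- pin_cap: the red round cap of that pin, 12 mm dia, on top of the stop at rail x = 25, in the middle of its length; 10 mm proud of the stop's top (7 mm when dropped in), origin 20 mm below the cap's top. Not to be touched
- stop_pointer (a point): tip of the red pointer on the far (+x) side of the stop, in the middle of its length, 47 mm above the bench; level along the rail with a tile's centre when the stop is in that tile's notch
- push_left (a point): point on the stop's +y end face at rail x = 10, 61 mm above the bench, a good place to push towards -y (the strip beside it reaches up to z 40)
- push_right (a point): the same on the stop's -y end face, a good place to push towards +y
- stop_face (a point): point on the stop's +y end face, on the channel's axis (rail x = -35) 30 mm above the bench, where the middle of the blank's front end comes to rest
- flag: the yellow tile, 20 x 22 x 14 mm, fixed on the base plate on the far side of the rail beside one of the four notches; origin at its underside's centre, axes as the rail's; its place along y is that of the notch. The other three notches have black tiles alike
- blank: a loose round brass blank, 28 mm dia, 90 mm long, about 0.18 to 0.35 kg, origin at its centre, its y axis along its length. It lies in the V-channel at the rail's +y end, its axis 30 mm above the bench, its top at 44. The aluminium V-channel has its axis at rail x = -35, its walls spread to x -53 and -17 and reach up to z 26
- blank_front (a point): centre of the front (-y) end of the blank, which comes up against the stop
- blank_rear (a point): centre of the rear (+y) end of the blank, where it is pushed towards -y; from z 26 to 44 this end is free above the channel walls
- ferrule_a: loose upright steel ring, 32 dia x 45 mm, standing on the bench in front of the fixture; origin at its underside's centre; to be left alone
- ferrule_b: loose dark steel ring, 28 dia x 38 mm, standing behind the fixture; origin at its underside's centre; to be left alone
- adapter: loose stepped steel and brass fitting, 34 dia x 42 mm, standing behind the fixture; origin at its underside's centre; to be left alone
- hex_nut: loose hex nut, 38 across x 18 mm, on the bench; origin at its underside's centre; to be left alone
- wrench: loose steel wrench, 200 mm long, lying on the bench; origin at its underside's centre; to be left alone
- oil_bottle: loose white bottle, 56 dia x 130 mm, red cap, on the bench; origin at its underside's centre; to be left alone
- grease_tin: loose green tin, 72 dia x 60 mm, on the bench; origin at its underside's centre; to be left alone
Things that resemble listed ones, but are neither listed nor needed, are in the scene too. Leave any green or turquoise look-alike of the blank alone.

How it is judged (in metres and radians):
On the way, in this order (a step that is already met when the one before it is completed fails the run):
1. the stop has dropped into the notch beside the yellow tile (y of stop_pointer in the frame of flag between -0.003 and 0.003 m and value of joint pin above 0.002 m), for 0.3 s.
2. the blank's end rests against the seated stop (all of step 1 and y of blank_front in the frame of stop_face between -0.003 and 0.004 m and x of blank_front in the frame of stop_face between -0.006 and 0.006 m and z of blank_front in the frame of stop_face between -0.006 and 0.006 m), for 0.2 s.
At the end, for the whole second after the job is handed in: the stop's pointer is within 3 mm of the yellow tile's centre along the rail with its pin sunk more than 2 mm, the blank lies in the channel with its front end within 4 mm of the stop's face, everything is at rest and the robot is clear (all of step 2 and linear speed of blank below 0.01 m/s and velocity of joint stop between -0.005 and 0.005 m/s); the robot touches nothing.
It fails at once if the stop was pinched by both its end faces (contact force between the fingers and plate_left above 0.5 N and contact force between the fingers and plate_right above 0.5 N).
It fails at once if the red pin was touched (contact force between the fingers and pin_cap above 1 N).
It fails at once if the blank was lifted off its channel (height (world z) of any of blank_front, blank_rear above 0.042 m).
It fails at once if the blank was squeezed or rammed (over 20 N) (contact force between the fingers and blank above 20 N).
It fails at once if another thing on the bench was disturbed (moved over 20 mm) (distance of any of ferrule_a, ferrule_b, adapter, hex_nut, wrench, oil_bottle, grease_tin from where it was at the start of the episode above 0.02 m).
It also fails if it takes over 54 s, if anything falls off the work surface, if the arm or the gripper's body presses on something with over 40 N, if the wrist force passes 120 N, or if a joint passes its speed limit or range.

## Working session

There is one attempt and no reset: what is moved stays moved. The work goes in short steps, Python scripts to look and compute and a tool call to move; the robot and the scene stay as the last step left them, time stands still between calls to the robot, and variables do not carry over. Pictures are saved under pics/ and viewed, and the job is handed in when it is done.

Besides the shell and the picture viewer there is one more tool, called as a command line: name --pt "numbers of a row" for each row, then --argument value for the rest. apply_moves: Moves the arm, as the interface text tells. Its arguments: {"type":"object","properties":{"rows":{"type":"array","items":{"type":"array","items":{"type":"number"}}},"grip_force":{"type":"number"}},"required":["rows"]}

```bash
mkdir -p pics; cat > h.py <<'E'
from workcell import bot
import numpy as np, cv2
def cam(n):
    m=bot.camera_model(n); p,d=bot.read_camera(n); return m,p,d
def save(n,p): cv2.imwrite('pics/'+n+'.png',cv2.cvtColor(p,cv2.COLOR_RGB2BGR))
def unproj(m,u,v,z):  # pixel at depth z -> world
    K=np.array(m['mtx']);R,_=cv2.Rodrigues(np.array(m['rvec'],float));t=np.array(m['tvec'],float).ravel()
    c=np.array([(u-K[0,2])/K[0,0],(v-K[1,2])/K[1,1],1])*z
    return R.T@(c-t)
def onplane(m,u,v,h):
    K=np.array(m['mtx']);R,_=cv2.Rodrigues(np.array(m['rvec'],float));t=np.array(m['tvec'],float).ravel()
    r=R.T@np.array([(u-K[0,2])/K[0,0],(v-K[1,2])/K[1,1],1]);o=-R.T@t
    return o+r*(h-o[2])/r[2]
def proj(m,P):
    return cv2.projectPoints(np.array(P,float).reshape(-1,1,3),np.array(m['rvec'],float),np.array(m['tvec'],float),np.array(m['mtx']),None)[0].reshape(-1,2)
E
python3 - <<'E'
from h import *
import pickle
for n in ('top','scene'):
    m,p,d=cam(n); save(n+'0',p); pickle.dump((m,p,d),open(n+'0.pkl','wb'));print(m)
s=bot.state();print(s)
E
```

```text
{'mtx': array([[374.5556665 ,   0.        , 320.83095293],
       [  0.        , 374.5556665 , 201.16991803],
       [  0.        ,   0.        ,   1.        ]]), 'rvec': array([ 2.15541772, -2.17551202,  0.10430884]), 'tvec': array([0.02568317, 0.50932748, 1.1214516 ])}
{'mtx': array([[419.41057895,   0.        , 329.23701383],
       [  0.        , 419.41057895, 200.42408166],
       [  0.        ,   0.        ,   1.        ]]), 'rvec': array([ 1.59768109,  1.80564152, -0.90201843]), 'tvec': array([ 0.06005595, -0.23388986,  1.74101276])}
{'time_s': 0.1, 'q': array([-79.88092714,  23.59442568,  -0.7262847 ,  91.49911315,
         0.31950406,  64.99146538,  -4.71086984]), 'dq': array([-0.00642779, -0.09140767, -0.08455715, -0.16353903, -0.00509358,
        0.00779385, -0.15077987]), 'tau': array([ 2.54966384e-03, -5.89101040e+01,  6.43605385e-01, -2.91706681e+01,
       -5.37807075e-02,  1.44913633e-02,  4.67797372e-05]), 'position': array([0.15142238, 0.60590236, 0.22190534]), 'ee_rot': array([[ 2.42410686e-01,  9.70173692e-01, -2.57605378e-04],
       [ 9.70172650e-01, -2.42410804e-01, -1.42520296e-03],
       [-1.44514074e-03,  9.55627345e-05, -9.99998951e-01]]), 'ft_force': array([ 0.34885604, -0.26981248,  0.07832433]), 'torque': array([-0.00032118, -0.02603261, -0.01209981]), 'grip_width': 0.0879048594457744}
```

View pics/top0.png

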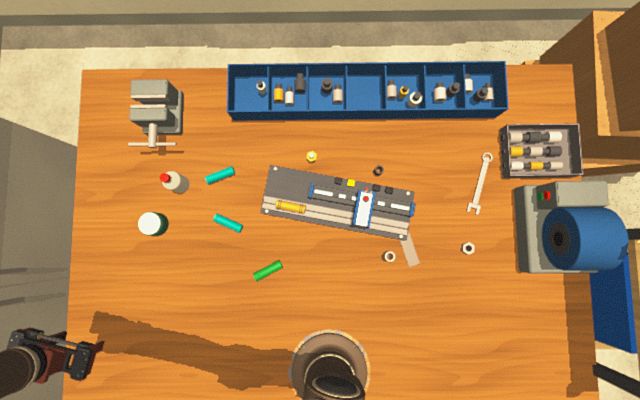

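View pics/scene0.png

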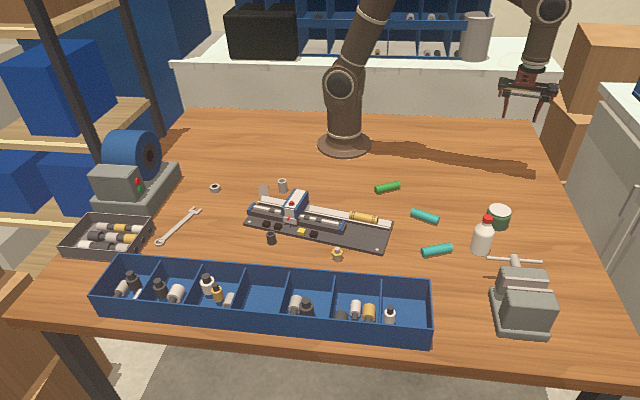

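```bash
python3 - <<'E'
from h import *
import pickle
m,p,d=pickle.load(open('top0.pkl','rb'))
c=p[150:270,250:430]; save('crop0',cv2.resize(c,None,fx=4.4,fy=4.4,interpolation=cv2.INTER_CUBIC))
m,p,d=pickle.load(open('scene0.pkl','rb'))
c=p[170:260,230:410]; save('crop1',cv2.resize(c,None,fx=4.4,fy=4.4,interpolation=cv2.INTER_CUBIC))
E
```

```text
(no output)
```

View pics/crop0.png

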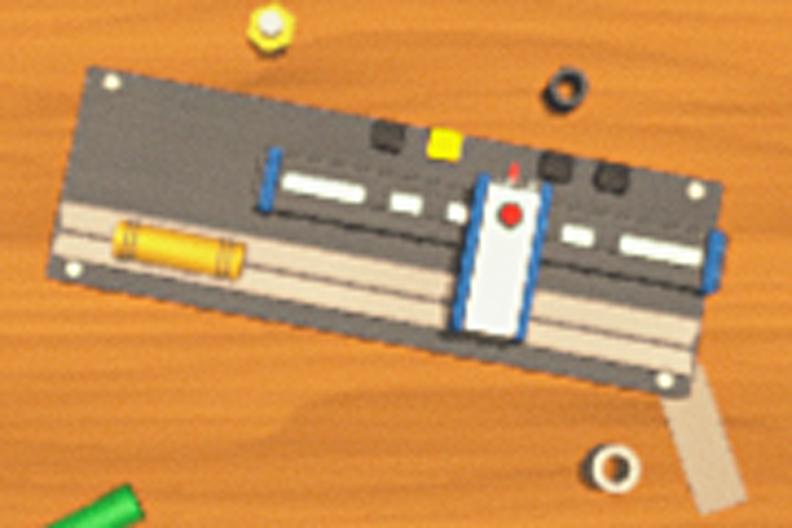

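View pics/crop1.png

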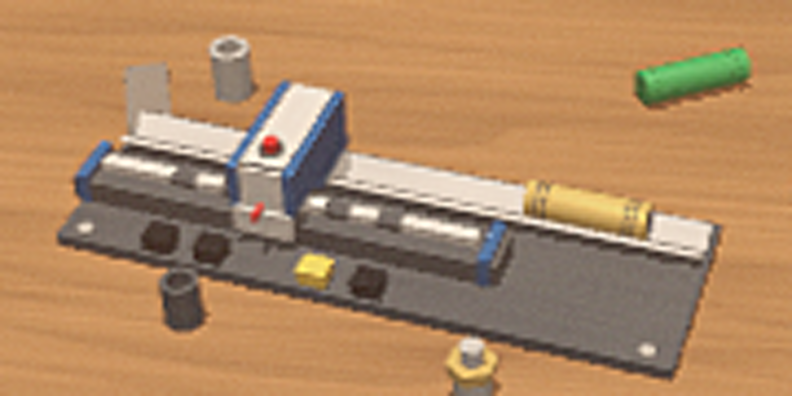

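```bash
cat > fit.py <<'E'
from h import *
import pickle
from scipy.optimize import least_squares
m,p,d=pickle.load(open('top0.pkl','rb'))
px=lambda x,y:((x+.5)/4.4-.5+250,(y+.5)/4.4-.5+150)
# (rail pt, crop px)
F=[((85,300,12),(88,67)),((85,-160,12),(722,184)),((-70,-160,12),(688,397)),((-70,300,12),(47,277)),
]
def W(q,P):
    c,s=np.cos(q[2]),np.sin(q[2]);P=np.array(P)/1000
    return np.c_[q[0]+c*P[:,0]-s*P[:,1],q[1]+s*P[:,0]+c*P[:,1],P[:,2]]
P=[f[0] for f in F];U=np.array([px(*f[1]) for f in F])
r=least_squares(lambda q:(proj(m,W(q,P))-U).ravel(),[.45,0,-.2])
q=r.x
if __name__=='__main__':
    print(q,np.degrees(q[2]),r.fun.reshape(-1,2).round(2))
    def rail(cx,cy,h):
        w=onplane(m,*px(cx,cy),h/1000);c,s=np.cos(q[2]),np.sin(q[2]);dx=w[:2]-q[:2]
        return np.array([c*dx[0]+s*dx[1],-s*dx[0]+c*dx[1]])*1000
    for n,a in dict(yellow=(444,144,26),black80=(388,136,26),b40=(555,167,26),b_80=(612,178,26),cap=(510,215,90),
      st1=(482,176,80),st2=(549,184,80),st3=(522,341,80),st4=(453,331,80),ptr=(515,172,47),blL=(115,240,40),blR=(242,260,40),blank=(178,250,44),
      endL=(270,180,38),endR=(713,262,38),scr=(110,82,12),scr2=(665,380,12)).items(): print(n,rail(*a).round(1))
    print('thing',onplane(m,*px(700,440),0))
    for u,v in [px(700,440),px(720,490),px(680,390)]: print(unproj(m,u,v,d[int(round(v)),int(round(u))]))
E
python3 fit.py
```

```text
[ 0.48734852 -0.09648473 -0.19381403] -11.104726209442184 [[-0.26 -0.44]
 [ 0.7  -0.42]
 [ 0.39  0.49]
 [-0.83  0.3 ]]
yellow [73.2 40.4]
black80 [71.6 79.9]
b40 [ 71.4 -38.7]
b_80 [ 71.  -79.1]
cap [24.2 -7.8]
st1 [47.8 14.1]
st2 [ 50.6 -30.6]
st3 [-55.3 -30.8]
st4 [-57.2  15. ]
ptr [ 59.6 -10. ]
blL [-36.2 251.7]
blR [-33.7 163.1]
blank [-35.3 207.3]
endL [ 24.5 154.7]
endR [  24.4 -155. ]
scr [ 76.  281.3]
scr2 [ -60. -141.]
thing [ 0.35923346 -0.24893504  0.        ]
[ 3.59226472e-01 -2.48991621e-01 -2.51379775e-04]
[ 0.32431693 -0.26215049 -0.00164329]
[ 0.39424954 -0.2334014   0.01226216]
```

apply_moves --pt "255 0 0 0 0 0 -0.05" --pt "255 -38 27 0 0 0 0" --pt "255 -38 27 0 0 0 0" --pt "255 -38 27 0 0 0 0" --pt "255 -38 27 0 0 0 0" --grip_force 20

```text
time_s: 0.6
position: [0.2256, 0.4347, 0.2179]
ee_rot: [[0.182, 0.983, -0.004], [0.983, -0.182, -0.005], [-0.006, -0.003, -1.0]]
ft_force: [1.0, 0.6, -1.2]
grip_width: 0.0513
```

apply_moves --pt "255 -40 28 0 0 0 0.01" --pt "255 -40 28 0 0 0 0" --pt "255 -40 28 0 0 0 0" --pt "255 -40 28 0 0 0 0" --pt "255 -40 28 0 0 0 0"

```text
time_s: 1.1
position: [0.3251, 0.2053, 0.2178]
ee_rot: [[0.191, 0.982, -0.005], [0.982, -0.191, -0.005], [-0.006, -0.003, -1.0]]
ft_force: [0.9, 0.4, 0.4]
grip_width: 0.0116
```

apply_moves --pt "255 -40 28 0 0 0 0" --pt "255 -40 28 0 0 0 0" --pt "255 -40 28 0 0 0 0" --pt "255 -40 28 0 0 0 0" --pt "255 -40 28 0 0 0 0"

```text
time_s: 1.6
position: [0.4239, -0.0243, 0.219]
ee_rot: [[0.19, 0.982, -0.002], [0.982, -0.19, -0.002], [-0.003, -0.002, -1.0]]
ft_force: [1.0, -0.0, -0.6]
grip_width: 0.0007
```

```bash
cat > where.py <<'E'
from h import *
from fit import q
def where():
    s=bot.state();c,si=np.cos(q[2]),np.sin(q[2]);dx=s['position'][:2]-q[:2]
    f=s['ft_force'];R=s['ee_rot'];Rr=np.array([[c,si,0],[-si,c,0],[0,0,1]])
    print('t',round(s['time_s'],2),'rail',(np.array([c*dx[0]+si*dx[1],-si*dx[0]+c*dx[1],s['position'][2]])*1000).round(1),'F',(Rr@f).round(2),'w',round(s['grip_width'],4))
    print('axes in rail\n',(Rr@R).round(3))
if __name__=='__main__': where()
E
python3 where.py
```

```text
t 1.6 rail [-76.1  58.6 219. ] F [ 1.01  0.15 -0.62] w 0.0007
axes in rail
 [[-0.002  1.    -0.002]
 [ 1.     0.002 -0.003]
 [-0.003 -0.002 -1.   ]]
```

Target rail (10, -70): dx −129, dy 86.

apply_moves --pt "255 -35 25 0 0 0 0" --pt "255 -35 25 0 0 0 0" --pt "255 -35 25 0 0 0 0" --pt "255 -28 18 0 0 0 0" --pt "255 0 0 0 0 0 0"

```text
time_s: 2.1
position: [0.4917, -0.1856, 0.2192]
ee_rot: [[0.196, 0.981, -0.001], [0.981, -0.196, -0.006], [-0.006, 0.0, -1.0]]
ft_force: [0.2, 0.3, 0.3]
grip_width: 0.0005
```

```bash
python3 where.py; python3 - <<'E'
from h import *
m,p,d=cam('wrist'); save('w1',p); print(m)
E
```

```text
t 2.1 rail [ 21.5 -86.6 219.2] F [0.12 0.35 0.27] w 0.0005
axes in rail
 [[ 0.004  1.     0.   ]
 [ 1.    -0.004 -0.006]
 [-0.006  0.    -1.   ]]
{'mtx': array([[309.70691629,   0.        , 314.87902819],
       [  0.        , 309.70691629, 199.21550987],
       [  0.        ,   0.        ,   1.        ]]), 'rvec': array([-2.26817953, -1.8602145 , -0.23186668]), 'tvec': array([ 0.08655686, -0.53067048,  0.25590373])}
```

View pics/w1.png

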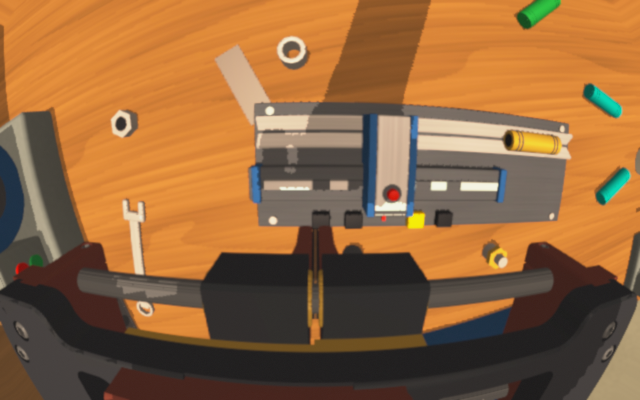

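apply_moves --pt "255 5 -5 30 0 0.005 0" --pt "255 5 -5 40 0 0 0" --pt "255 0 -2 40 0 0 0" --pt "255 0 0 20 0 0 0" --pt "255 0 0 0 0 0 0"

```text
time_s: 2.65
position: [0.4801, -0.1643, 0.0851]
ee_rot: [[0.191, 0.982, -0.0], [0.982, -0.191, 0.005], [0.005, -0.001, -1.0]]
ft_force: [-0.0, 0.7, 0.2]
grip_width: 0.001
```

```bash
python3 where.py
```

```text
t 2.65 rail [  5.9 -67.9  85.1] F [-0.17  0.69  0.18] w 0.001
axes in rail
 [[-0.002  1.    -0.001]
 [ 1.     0.002  0.005]
 [ 0.005 -0.001 -1.   ]]
```

apply_moves --pt "255 0 3 16 0 0 0" --pt "255 0 0 10 0 0 0" --pt "255 0 0 3 0 0 0" --pt "255 0 0 0 0 0 0"

```text
time_s: 3.05
position: [0.4839, -0.1615, 0.0579]
ee_rot: [[0.187, 0.982, 0.001], [0.982, -0.187, 0.007], [0.007, -0.0, -1.0]]
ft_force: [-1.1, -0.4, 0.4]
grip_width: 0.0003
```

```bash
python3 where.py
```

```text
t 3.05 rail [  9.1 -64.4  57.9] F [-1.   -0.63  0.42] w 0.0003
axes in rail
 [[-0.005  1.    -0.   ]
 [ 1.     0.005  0.007]
 [ 0.007 -0.    -1.   ]]
```

apply_moves --pt "255 4 0 2 0 0 0" --pt "255 5 0 1 0 0 0" --pt "255 4 0 0 0 0 0" --pt "255 4 0 0 0 0 0"

```text
time_s: 3.45
position: [0.4885, -0.1438, 0.0572]
ee_rot: [[0.188, 0.982, 0.005], [0.982, -0.188, 0.007], [0.008, 0.003, -1.0]]
ft_force: [-0.5, -0.6, -0.1]
grip_width: 0.0007
```

```bash
python3 where.py
```

```text
t 3.45 rail [ 10.3 -46.2  57.2] F [-0.42 -0.67 -0.08] w 0.0007
axes in rail
 [[-0.005  1.     0.003]
 [ 1.     0.005  0.008]
 [ 0.008  0.003 -1.   ]]
```

apply_moves --pt "255 4 0 1 0 0 0" --pt "255 4 0 1 0 0 0" --pt "255 4 0 0 0 0 0"

```text
time_s: 3.75
position: [0.4911, -0.133, 0.0558]
ee_rot: [[0.189, 0.982, 0.006], [0.982, -0.189, 0.004], [0.005, 0.005, -1.0]]
ft_force: [-0.5, -4.4, -2.5]
grip_width: 0.0011
```

```bash
python3 where.py
```

```text
t 3.75 rail [ 10.7 -35.1  55.8] F [ 0.33 -4.44 -2.47] w 0.0011
axes in rail
 [[-0.004  1.     0.005]
 [ 1.     0.003  0.006]
 [ 0.005  0.005 -1.   ]]
```

apply_moves --pt "255 4 0 0 0 0 0" --pt "255 4 0 0 0 0 0" --pt "255 4 0 0 0 0 0"

```text
time_s: 4.05
position: [0.4934, -0.1217, 0.0558]
ee_rot: [[0.191, 0.982, 0.006], [0.982, -0.191, 0.003], [0.004, 0.005, -1.0]]
ft_force: [-0.2, -4.9, -0.1]
grip_width: 0.0005
```

```bash
python3 where.py;  python3 - <<'E'
from h import *
m,p,d=cam('top'); save('t2',cv2.resize(p[150:270,250:430],None,fx=4.4,fy=4.4,interpolation=cv2.INTER_CUBIC))
m,p,d=cam('wrist'); save('w2',p)
E
```

```text
t 4.05 rail [ 10.8 -23.5  55.8] F [ 0.78 -4.85 -0.13] w 0.0005
axes in rail
 [[-0.002  1.     0.005]
 [ 1.     0.002  0.004]
 [ 0.004  0.005 -1.   ]]
```

View pics/t2.png

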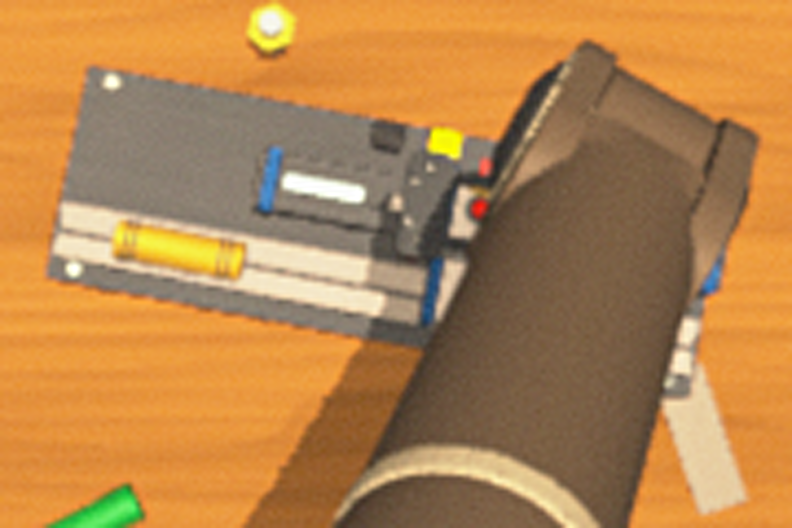

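View pics/w2.png

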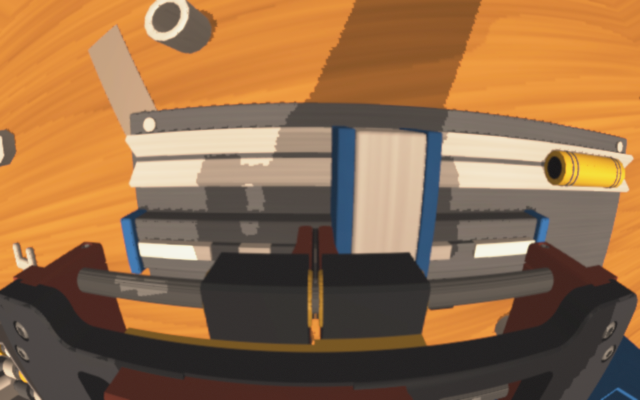

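apply_moves --pt "255 4 0 0 0 0 0" --pt "255 4 0 0 0 0 0" --pt "255 4 0 0 0 0 0" --pt "255 3 0 0 0 0 0"

```text
time_s: 4.55
position: [0.4964, -0.1052, 0.0557]
ee_rot: [[0.19, 0.982, 0.006], [0.982, -0.19, 0.004], [0.005, 0.005, -1.0]]
ft_force: [-0.3, -1.3, -0.9]
grip_width: 0.0006
```

```bash
python3 where.py
```

```text
t 4.55 rail [10.6 -6.8 55.7] F [-0.09 -1.31 -0.91] w 0.0006
axes in rail
 [[-0.003  1.     0.005]
 [ 1.     0.003  0.005]
 [ 0.005  0.005 -1.   ]]
```

apply_moves --pt "255 3 0 0 0 0 0"

```text
time_s: 4.65
position: [0.4971, -0.1013, 0.0557]
ee_rot: [[0.189, 0.982, 0.006], [0.982, -0.19, 0.004], [0.005, 0.005, -1.0]]
ft_force: [-0.3, -1.6, 0.7]
grip_width: 0.0005
```

```bash
python3 where.py
```

```text
t 4.65 rail [10.5 -2.8 55.7] F [-0.02 -1.66  0.71] w 0.0005
axes in rail
 [[-0.003  1.     0.005]
 [ 1.     0.003  0.005]
 [ 0.005  0.005 -1.   ]]
```

apply_moves --pt "255 3 0 0 0 0 0"

```text
time_s: 4.75
position: [0.4977, -0.098, 0.0557]
ee_rot: [[0.189, 0.982, 0.006], [0.982, -0.189, 0.004], [0.005, 0.005, -1.0]]
ft_force: [-0.1, -4.4, -0.1]
grip_width: 0.0005
```

```bash
python3 where.py
```

```text
t 4.75 rail [10.5  0.6 55.7] F [ 0.8  -4.35 -0.13] w 0.0005
axes in rail
 [[-0.003  1.     0.005]
 [ 1.     0.003  0.005]
 [ 0.005  0.005 -1.   ]]
```

```bash
python3 where.py;  python3 - <<'E'
from h import *
m,p,d=cam('top'); save('t3',cv2.resize(p[150:270,250:430],None,fx=4.4,fy=4.4,interpolation=cv2.INTER_CUBIC))
m,p,d=cam('scene'); save('s3',cv2.resize(p[170:260,230:410],None,fx=4.4,fy=4.4,interpolation=cv2.INTER_CUBIC))
E
python3 where.py
```

```text
t 4.75 rail [10.5  0.6 55.7] F [ 0.8  -4.35 -0.13] w 0.0005
axes in rail
 [[-0.003  1.     0.005]
 [ 1.     0.003  0.005]
 [ 0.005  0.005 -1.   ]]
t 4.85 rail [10.4  1.3 55.6] F [ 0.08  0.25 -0.53] w 0.0008
axes in rail
 [[-0.004  1.     0.004]
 [ 1.     0.004  0.006]
 [ 0.006  0.004 -1.   ]]
```

View pics/t3.png

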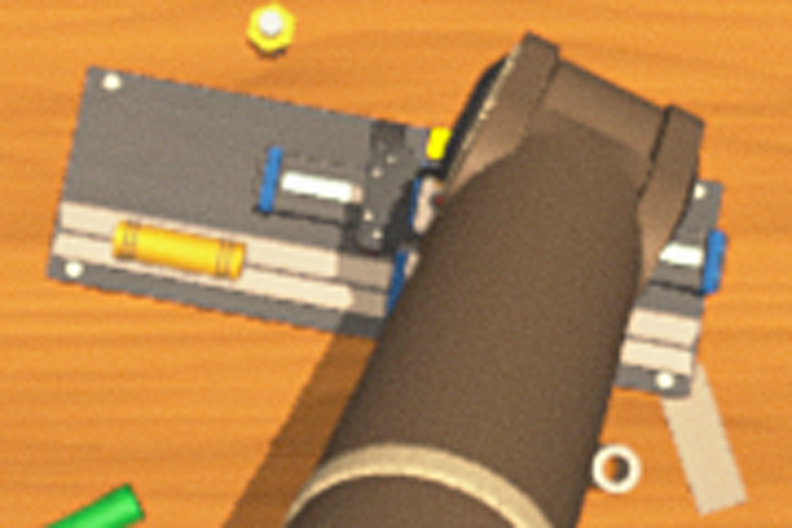

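View pics/s3.png

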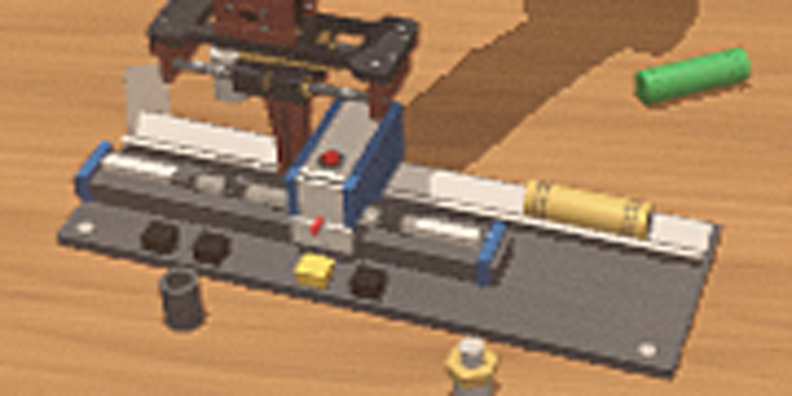

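apply_moves --pt "255 -12 0 0 0 0 0" --pt "255 -20 0 -20 0 0 0" --pt "255 -10 0 -40 0 0 0" --pt "255 0 -20 -40 0 0 0" --pt "255 0 -40 -20 0 0 0"

```text
time_s: 5.35
position: [0.4298, -0.1311, 0.1762]
ee_rot: [[0.187, 0.982, -0.001], [0.982, -0.187, 0.004], [0.004, -0.001, -1.0]]
ft_force: [0.3, 0.5, 1.1]
grip_width: 0.0007
```

```bash
python3 where.py;  python3 - <<'E'
from h import *
import pickle
m,p,d=cam('top'); save('t4',cv2.resize(p[150:270,250:430],None,fx=4.4,fy=4.4,interpolation=cv2.INTER_CUBIC))
m,p,d=cam('scene'); pickle.dump((m,p,d),open('s4.pkl','wb'));save('s4',cv2.resize(p[180:250,240:350],None,fx=7,fy=7,interpolation=cv2.INTER_CUBIC))
E
```

```text
t 5.35 rail [-49.9 -45.1 176.2] F [0.25 0.51 1.06] w 0.0007
axes in rail
 [[-0.006  1.    -0.001]
 [ 1.     0.006  0.004]
 [ 0.004 -0.001 -1.   ]]
```

View pics/t4.png

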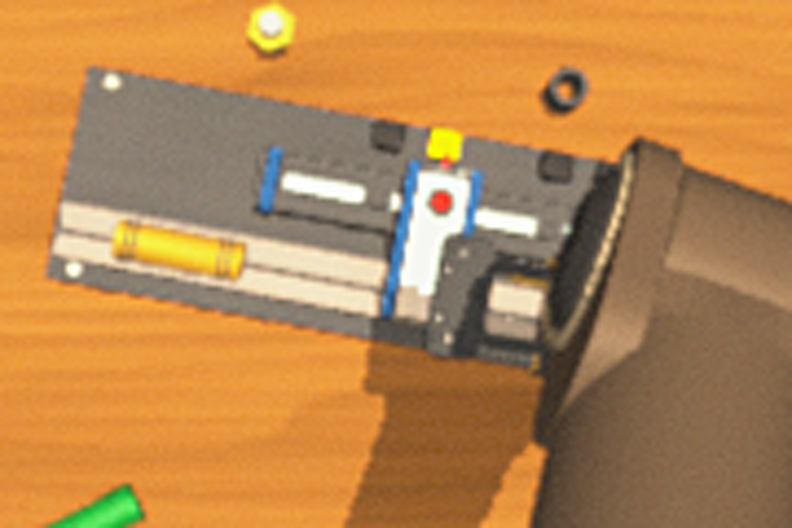

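View pics/s4.png

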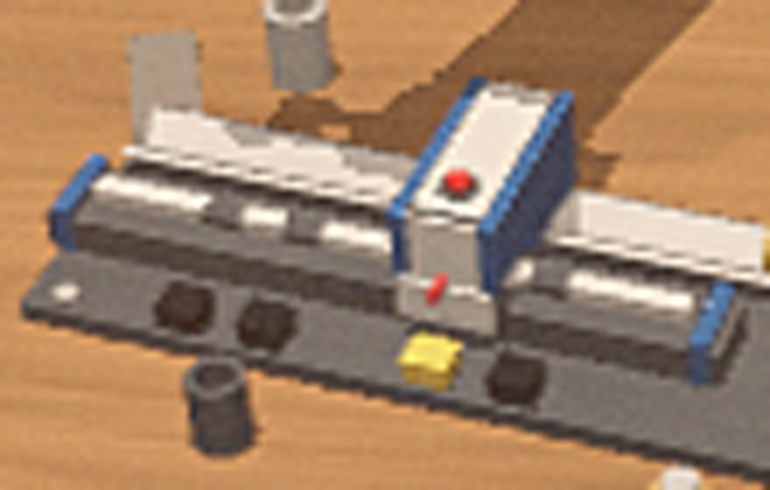

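```bash
python3 - <<'E'
from fit import *
def rail(cx,cy,h):
    w=onplane(m,*px(cx,cy),h/1000);c,s=np.cos(q[2]),np.sin(q[2]);dx=w[:2]-q[:2]
    return (np.array([c*dx[0]+s*dx[1],-s*dx[0]+c*dx[1]])*1000).round(1)
for a in [(441,202,87),(446,162,47),(413,160,80),(478,173,80),(444,144,26)]: print(a,rail(*a))
ms,p,d=pickle.load(open('s4.pkl','rb'))
ps=lambda x,y:((x+.5)/7-.5+240,(y+.5)/7-.5+180)
def rs(cx,cy,h):
    w=onplane(ms,*ps(cx,cy),h/1000);c,s=np.cos(q[2]),np.sin(q[2]);dx=w[:2]-q[:2]
    return (np.array([c*dx[0]+s*dx[1],-s*dx[0]+c*dx[1]])*1000).round(1)
for a in [(458,180,85),(429,299,47),(431,350,26),(512,375,26),(266,322,26)]:print(a,rs(*a))
for dr in (85,): 
  w=W(q,[(25,y,z) for y in (36,40) for z in (87,90)]); u=proj(ms,w); print((u-[240,180])*7)
E
```

```text
(441, 202, 87) [24.7 38.1]
(446, 162, 47) [57.7 37.7]
(413, 160, 80) [49.9 61.1]
(478, 173, 80) [49.3 17. ]
(444, 144, 26) [73.2 40.4]
(458, 180, 85) [26.4 38.5]
(429, 299, 47) [64.4 37.2]
(431, 350, 26) [73.9 40.5]
(512, 375, 26) [78.5 80.3]
(266, 322, 26) [ 78.5 -36.9]
[[450.71672606 170.49808439]
 [450.30382188 165.16609797]
 [459.18592652 172.16526105]
 [458.78484388 166.83124895]]
```

```bash
python3 - <<'E'
from fit import *
def caps(m,d,c,y):
    # heights near cap
    u0,v0=[int(round(v)) for v in c]
    for v in range(v0-4,v0+5):
        print([int(round(1000*unproj(m,u,v,d[v,u])[2])) for u in range(u0-4,u0+5)])
m0,p,d0=pickle.load(open('top0.pkl','rb'));caps(m0,d0,px(510,215),0)
print()
m1,p,d1=cam('top');pickle.dump((m1,p,d1),open('t5.pkl','wb'));caps(m1,d1,px(441,202),0)
s0,p,e0=pickle.load(open('scene0.pkl','rb'));print();caps(s0,e0,((270.5)/4.4+230,147.5/4.4+170),0)
s0,p,e0=pickle.load(open('s4.pkl','rb'));print();caps(s0,e0,(458/7+240,180/7+180),0)
E
```

```text
[82, 75, 80, 78, 84, 78, 81, 83, 79]
[79, 80, 78, 81, 77, 78, 81, 81, 79]
[79, 76, 82, 83, 84, 81, 82, 76, 84]
[80, 80, 78, 89, 88, 84, 82, 77, 83]
[78, 79, 1168, 88, 91, 89, 83, 79, 80]
[80, 79, 88, 89, 86, 86, 79, 81, 83]
[80, 82, 88, 85, 91, 82, 80, 79, 79]
[79, 83, 79, 78, 78, 84, 80, 81, 81]
[82, 81, 82, 83, 82, 82, 78, 80, 80]

[79, 80, 84, 82, 82, 77, 84, 81, 81]
[78, 82, 82, 84, 83, 82, 80, 82, 79]
[82, 82, 83, 88, 87, 82, 84, 81, 80]
[79, 84, 85, 87, 87, 82, 83, 78, 81]
[79, 79, 86, 84, 86, 83, 82, 80, 81]
[78, 82, 87, 84, 84, 86, 82, 80, 83]
[80, 85, 85, 79, 81, 81, 83, 81, 80]
[80, 79, 83, 82, 84, 81, 78, 82, 81]
[78, 84, 76, 75, 81, 82, 77, 84, 82]

[80, 80, 82, 81, 80, 82, 79, 76, 80]
[80, 80, 78, 90, 92, 91, 80, 81, 77]
[81, 81, 79, 93, 89, 90, 89, 84, 81]
[79, 80, 84, 84, 87, 87, 88, 83, 81]
[78, 80, 81, 86, 86, 81, 83, 85, 82]
[83, 76, 80, 83, 80, 83, 82, 83, 82]
[81, 80, 82, 83, 79, 78, 81, 81, 80]
[81, 82, 80, 80, 80, 80, 82, 79, 79]
[79, 82, 78, 81, 79, 81, 82, 82, 79]

[80, 80, 79, 78, 79, 82, 80, 79, 80]
[79, 80, 79, 78, 79, 77, 80, 82, 77]
[79, 81, 81, 80, 88, 86, 79, 79, 80]
[82, 82, 84, 86, 87, 89, 85, 83, 80]
[77, 80, 80, 87, 87, 87, 86, 77, 81]
[81, 80, 80, 81, 82, 82, 81, 79, 80]
[81, 81, 79, 78, 81, 78, 79, 80, 80]
[83, 79, 82, 77, 80, 81, 77, 79, 78]
[81, 85, 80, 82, 81, 80, 82, 82, 79]
```

apply_moves --pt "255 30 3 0 0 0 0" --pt "255 42 3 0 0 0 0" --pt "255 42 3 0 0 0 0" --pt "255 42 3 0 0 0 0" --pt "255 42 3 0 0 0 0"

```text
time_s: 6.0
position: [0.4824, 0.0622, 0.1753]
ee_rot: [[0.197, 0.98, 0.001], [0.98, -0.197, 0.008], [0.008, -0.001, -1.0]]
ft_force: [-0.3, 0.2, -0.1]
grip_width: 0.0006
```

apply_moves --pt "255 40 0 0 0 0 0" --pt "255 35 0 0 0 0 0" --pt "255 20 0 0 0 0 0" --pt "255 10 0 0 0 0 0" --pt "255 0 0 0 0 0 0"

```text
time_s: 6.5
position: [0.5052, 0.1745, 0.1706]
ee_rot: [[0.189, 0.982, -0.005], [0.982, -0.189, 0.006], [0.005, -0.006, -1.0]]
ft_force: [-0.0, -0.3, 0.1]
grip_width: 0.0006
```

```bash
python3 where.py
```

```text
t 6.5 rail [-34.7 269.4 170.6] F [ 0.04 -0.34  0.1 ] w 0.0006
axes in rail
 [[-0.004  1.    -0.006]
 [ 1.     0.004  0.005]
 [ 0.005 -0.006 -1.   ]]
```

apply_moves --pt "255 10 0 20 0 0 0" --pt "255 10 0 35 0 0 0" --pt "255 2 0 20 0 0 0" --pt "255 0 0 5 0 0 0" --pt "255 0 0 0 0 0 0"

```text
time_s: 7.0
position: [0.5112, 0.1872, 0.0891]
ee_rot: [[0.199, 0.98, -0.003], [0.98, -0.199, 0.003], [0.002, -0.004, -1.0]]
ft_force: [0.4, 0.2, -0.3]
grip_width: 0.0005
```

```bash
python3 where.py;python3 - <<'E'
from h import *
m,p,d=cam('wrist'); save('w5',p)
E
```

```text
t 7.0 rail [-31.3 283.   89.1] F [ 0.34  0.3  -0.31] w 0.0005
axes in rail
 [[ 0.007  1.    -0.004]
 [ 1.    -0.007  0.003]
 [ 0.002 -0.004 -1.   ]]
```

View pics/w5.png

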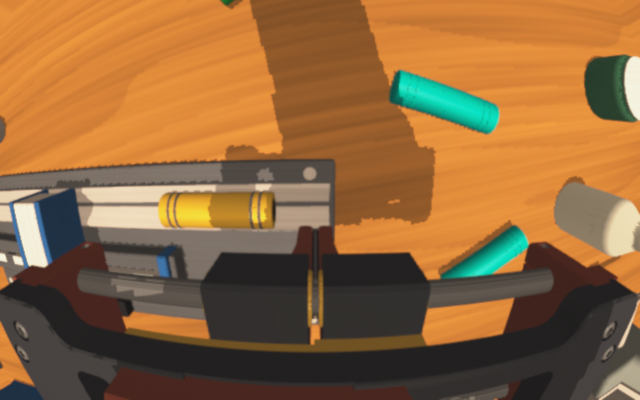

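apply_moves --pt "255 2 -2 22 0 0 0" --pt "255 0 -1 20 0 0 0" --pt "255 0 0 9 0 0 0" --pt "255 0 0 2 0 0 0" --pt "255 0 0 0 0 0 0"

```text
time_s: 7.55
position: [0.5134, 0.1879, 0.0416]
ee_rot: [[0.204, 0.979, 0.006], [0.979, -0.204, 0.008], [0.009, 0.005, -1.0]]
ft_force: [0.5, 0.1, 0.8]
grip_width: 0.0007
```

```bash
python3 where.py
```

```text
t 7.55 rail [-29.2 284.1  41.6] F [0.44 0.18 0.84] w 0.0007
axes in rail
 [[ 0.011  1.     0.005]
 [ 1.    -0.011  0.009]
 [ 0.009  0.005 -1.   ]]
```

apply_moves --pt "255 0 -5 5 0 0 -0.01" --pt "255 0 -2 4 0 0 0" --pt "255 -3 0 1 0 0 0" --pt "255 0 0 0 0 0 0"

```text
time_s: 7.95
position: [0.5066, 0.1868, 0.0331]
ee_rot: [[0.193, 0.981, 0.009], [0.981, -0.193, 0.009], [0.011, 0.007, -1.0]]
ft_force: [-0.8, -0.4, 0.6]
grip_width: 0.0008
```

```bash
python3 where.py
```

```text
t 7.95 rail [-35.6 281.7  33.1] F [-0.72 -0.6   0.64] w 0.0008
axes in rail
 [[ 0.     1.     0.007]
 [ 1.    -0.     0.011]
 [ 0.011  0.007 -1.   ]]
```

apply_moves --pt "255 -3 0 0 0 0 0" --pt "255 -4 0 0 0 0 0" --pt "255 -4 0 0 0 0 0" --pt "255 -4 0 0 0 0 0" --pt "255 -4 0 0 0 0 0"

```text
time_s: 8.45
position: [0.5031, 0.1668, 0.0333]
ee_rot: [[0.193, 0.981, 0.01], [0.981, -0.193, 0.01], [0.011, 0.008, -1.0]]
ft_force: [0.6, -0.3, 0.6]
grip_width: 0.0008
```

```bash
python3 where.py
```

```text
t 8.45 rail [-35.3 261.4  33.3] F [ 0.65 -0.18  0.59] w 0.0008
axes in rail
 [[ 0.     1.     0.008]
 [ 1.    -0.     0.011]
 [ 0.011  0.008 -1.   ]]
```

apply_moves --pt "255 -4 0 0 0 0 0" --pt "255 -4 0 0 0 0 0" --pt "255 -4 0 0 0 0 0" --pt "255 -4 0 0 0 0 0" --pt "255 -4 0 0 0 0 0"

```text
time_s: 8.95
position: [0.4993, 0.1475, 0.0334]
ee_rot: [[0.191, 0.981, 0.011], [0.981, -0.192, 0.012], [0.014, 0.008, -1.0]]
ft_force: [-0.1, 2.3, -0.6]
grip_width: 0.0005
```

```bash
python3 where.py;python3 - <<'E'
from h import *
m,p,d=cam('wrist'); save('w6',p)
E
```

```text
t 8.95 rail [-35.2 241.7  33.4] F [-0.54  2.25 -0.59] w 0.0005
axes in rail
 [[-0.001  1.     0.008]
 [ 1.     0.001  0.014]
 [ 0.014  0.008 -1.   ]]
```

View pics/w6.png

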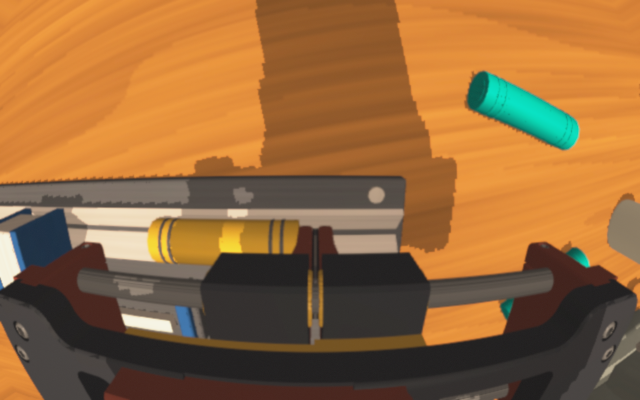

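apply_moves --pt "255 -4 0 0 0 0 0" --pt "255 -4 0 0 0 0 0" --pt "255 -4 0 0 0 0 0" --pt "255 -4 0 0 0 0 0" --pt "255 -4 0 0 0 0 0"

```text
time_s: 9.5
position: [0.4952, 0.1267, 0.0333]
ee_rot: [[0.191, 0.982, 0.011], [0.981, -0.191, 0.013], [0.015, 0.008, -1.0]]
ft_force: [1.2, 3.6, 0.5]
grip_width: 0.0004
```

apply_moves --pt "255 -4 0 0 0 0 0" --pt "255 -4 0 0 0 0 0" --pt "255 -4 0 0 0 0 0" --pt "255 -4 0 0 0 0 0" --pt "255 -4 0 0 0 0 0"

```text
time_s: 10.0
position: [0.4911, 0.106, 0.0333]
ee_rot: [[0.191, 0.982, 0.011], [0.982, -0.191, 0.014], [0.016, 0.009, -1.0]]
ft_force: [0.2, 3.8, 2.0]
grip_width: 0.0001
```

```bash
python3 where.py
```

```text
t 10.0 rail [-35.3 199.5  33.3] F [-0.53  3.74  2.05] w 0.0001
axes in rail
 [[-0.002  1.     0.009]
 [ 1.     0.002  0.016]
 [ 0.016  0.009 -1.   ]]
```

apply_moves --pt "255 -4 0 0 0 0 0" --pt "255 -4 0 0 0 0 0" --pt "255 -4 0 0 0 0 0" --pt "255 -3 0 0 0 0 0" --pt "255 -2 0 0 0 0 0"

```text
time_s: 10.5
position: [0.4877, 0.0884, 0.0333]
ee_rot: [[0.19, 0.982, 0.012], [0.982, -0.191, 0.015], [0.017, 0.009, -1.0]]
ft_force: [-0.8, 5.6, 2.6]
grip_width: 0.0002
```

```bash
python3 where.py;python3 - <<'E'
from h import *
m,p,d=cam('wrist'); save('w7',p)
m,p,d=cam('scene'); save('s7',cv2.resize(p[170:260,230:410],None,fx=4.4,fy=4.4,interpolation=cv2.INTER_CUBIC))
E
```

```text
t 10.5 rail [-35.3 181.4  33.3] F [-1.86  5.37  2.55] w 0.0002
axes in rail
 [[-0.002  1.     0.009]
 [ 1.     0.002  0.017]
 [ 0.017  0.009 -1.   ]]
```

View pics/w7.png

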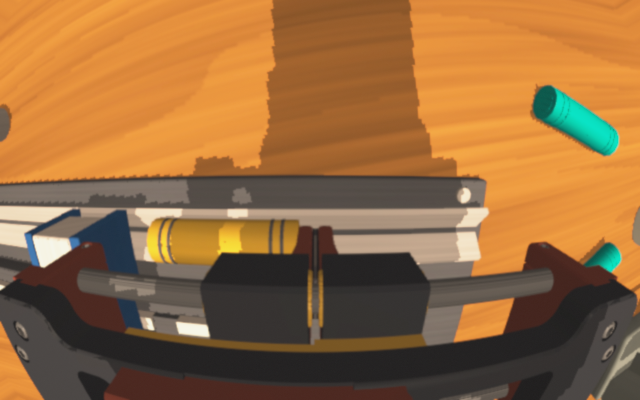

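View pics/s7.png

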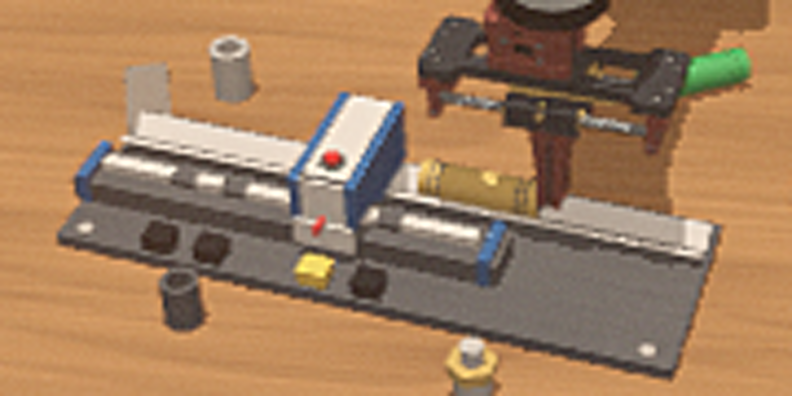

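apply_moves --pt "255 -2.5 0 0 0 0 0" --pt "255 -2.5 0 0 0 0 0" --pt "255 -2.5 0 0 0 0 0" --pt "255 -1.5 0 0 0 0 0"

```text
time_s: 11.0
position: [0.4861, 0.0803, 0.0332]
ee_rot: [[0.189, 0.982, 0.012], [0.982, -0.189, 0.016], [0.018, 0.009, -1.0]]
ft_force: [-0.0, 5.1, 2.0]
grip_width: 0.0001
```

```bash
python3 where.py
```

```text
t 11.0 rail [-35.3 173.3  33.2] F [-1.03  5.04  2.02] w 0.0001
axes in rail
 [[-0.003  1.     0.009]
 [ 1.     0.003  0.018]
 [ 0.018  0.009 -1.   ]]
```

apply_moves --pt "255 -1.5 0 0 0 0 0"

```text
time_s: 11.1
position: [0.4859, 0.0791, 0.0333]
ee_rot: [[0.189, 0.982, 0.012], [0.982, -0.189, 0.016], [0.018, 0.009, -1.0]]
ft_force: [-0.3, 5.3, 2.2]
grip_width: 0.0007
```

```bash
python3 where.py; python3 - <<'E'
from h import *
m,p,d=cam('wrist'); save('w8',p[150:350,0:340])
E
```

```text
t 11.1 rail [-35.3 172.1  33.3] F [-1.31  5.15  2.21] w 0.0007
axes in rail
 [[-0.004  1.     0.009]
 [ 1.     0.004  0.018]
 [ 0.018  0.009 -1.   ]]
```

View pics/w8.png

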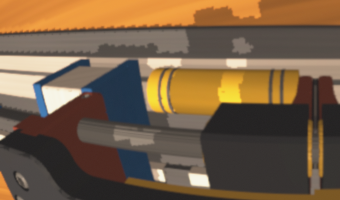

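apply_moves --pt "255 -1.5 0 0 0 0 0" --pt "255 -1.5 0 0 0 0 0"

```text
time_s: 11.35
position: [0.4854, 0.0766, 0.0332]
ee_rot: [[0.188, 0.982, 0.012], [0.982, -0.188, 0.016], [0.018, 0.009, -1.0]]
ft_force: [0.8, 4.7, 2.5]
grip_width: 0.0005
```

```bash
python3 where.py
```

```text
t 11.35 rail [-35.3 169.4  33.2] F [-0.12  4.72  2.49] w 0.0005
axes in rail
 [[-0.004  1.     0.009]
 [ 1.     0.004  0.018]
 [ 0.018  0.009 -1.   ]]
```

apply_moves --pt "255 -1.5 0 0 0 0 0"

```text
time_s: 11.45
position: [0.4851, 0.0754, 0.0332]
ee_rot: [[0.188, 0.982, 0.012], [0.982, -0.188, 0.017], [0.019, 0.009, -1.0]]
ft_force: [-0.2, 5.3, 3.2]
grip_width: 0.0003
```

```bash
python3 where.py; python3 - <<'E'
from h import *
m,p,d=cam('wrist'); save('w9',cv2.resize(p[190:300,20:330],None,fx=2.5,fy=2.5,interpolation=cv2.INTER_CUBIC))
E
```

```text
t 11.45 rail [-35.3 168.3  33.2] F [-1.24  5.15  3.19] w 0.0003
axes in rail
 [[-0.005  1.     0.009]
 [ 1.     0.005  0.019]
 [ 0.019  0.009 -1.   ]]
```

View pics/w9.png

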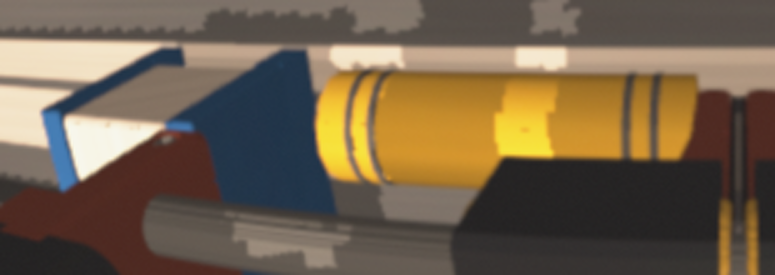

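apply_moves --pt "255 -1.2 0 0 0 0 0"

```text
time_s: 11.6
position: [0.4849, 0.0743, 0.0333]
ee_rot: [[0.188, 0.982, 0.012], [0.982, -0.188, 0.017], [0.019, 0.009, -1.0]]
ft_force: [-0.5, 5.3, 3.1]
grip_width: 0.0007
```

apply_moves --pt "255 -1.2 0 0 0 0 0"

```text
time_s: 11.7
position: [0.4847, 0.0735, 0.0333]
ee_rot: [[0.187, 0.982, 0.012], [0.982, -0.187, 0.017], [0.019, 0.009, -1.0]]
ft_force: [-0.6, 4.6, 4.0]
grip_width: 0.0003
```

```bash
python3 where.py; python3 - <<'E'
from h import *
m,p,d=cam('wrist'); save('w10',cv2.resize(p[190:300,20:330],None,fx=2.5,fy=2.5,interpolation=cv2.INTER_CUBIC))
E
```

```text
t 11.7 rail [-35.3 166.3  33.3] F [-1.48  4.35  4.01] w 0.0003
axes in rail
 [[-0.005  1.     0.009]
 [ 1.     0.005  0.019]
 [ 0.019  0.009 -1.   ]]
```

View pics/w10.png

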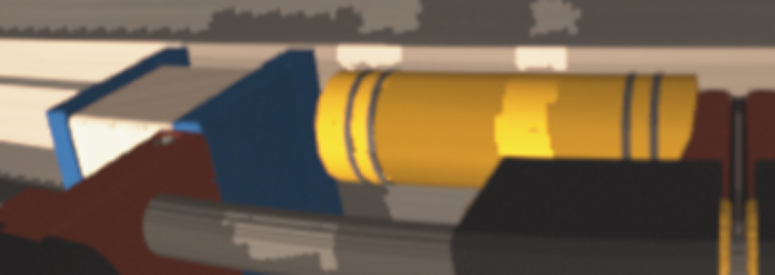

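apply_moves --pt "255 -1.2 0 0 0 0 0"

```text
time_s: 11.85
position: [0.4845, 0.0725, 0.0333]
ee_rot: [[0.187, 0.982, 0.012], [0.982, -0.187, 0.017], [0.019, 0.009, -1.0]]
ft_force: [0.1, 5.9, 2.7]
grip_width: 0.0004
```

```bash
python3 where.py|head -1
```

```text
t 11.85 rail [-35.3 165.2  33.3] F [-1.03  5.8   2.71] w 0.0004
```

apply_moves --pt "255 -1.2 0 0 0 0 0"

```text
time_s: 11.95
position: [0.4843, 0.0716, 0.0333]
ee_rot: [[0.187, 0.982, 0.012], [0.982, -0.187, 0.018], [0.02, 0.009, -1.0]]
ft_force: [0.1, 5.1, 2.2]
grip_width: 0.0004
```

```bash
python3 where.py|head -1; python3 - <<'E'
from h import *
import pickle
m,p,d=cam('wrist'); pickle.dump((m,p,d),open('w11.pkl','wb'));save('w11',cv2.resize(p[190:300,20:330],None,fx=2.5,fy=2.5,interpolation=cv2.INTER_CUBIC))
m,p,d=cam('scene'); save('s11',cv2.resize(p[180:250,280:390],None,fx=7,fy=7,interpolation=cv2.INTER_CUBIC))
E
```

```text
t 11.95 rail [-35.3 164.3  33.3] F [-0.92  4.99  2.23] w 0.0004
```

View pics/w11.png

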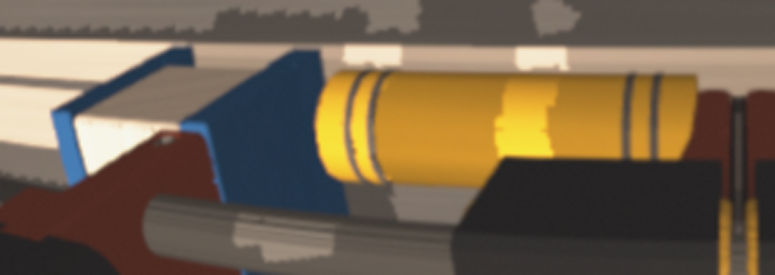

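View pics/s11.png

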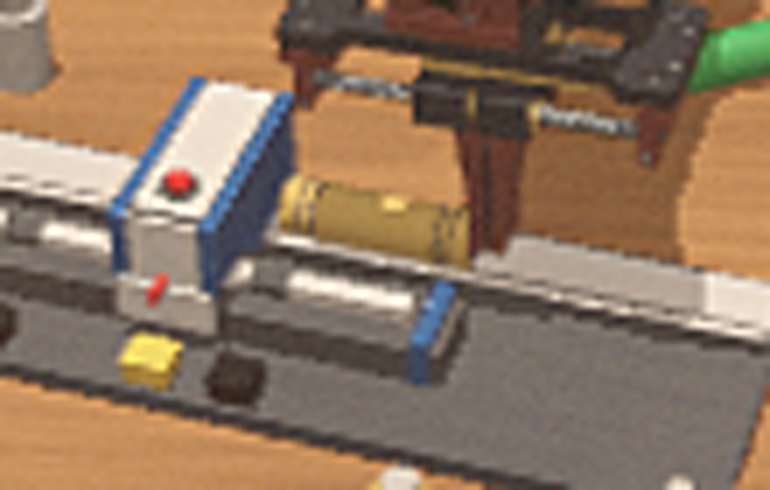

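```bash
python3 - <<'E'
from fit import W,q
from h import *
import pickle
m,p,d=pickle.load(open('w11.pkl','rb'))
def pf(P):
    return cv2.fisheye.projectPoints(W(q,P).reshape(-1,1,3),np.array(m['rvec'],float),np.array(m['tvec'],float),np.array(m['mtx']),np.zeros(4))[0].reshape(-1,2)
cr=lambda u:((u-[20,190])*2.5).round(1)
for y in (63,64,65,66): print('plate',y,cr(pf([(-55,y,80),(-55,y,30)])).tolist())
t=np.linspace(0,2*np.pi,60)
for y in (63,65,67,69):
    c=cr(pf(np.c_[-35+14*np.cos(t),0*t+y,30+14*np.sin(t)])); r=cr(pf(np.c_[-35+14*np.cos(t),0*t+y+90,30+14*np.sin(t)]))
    print('blank',y,'left',c[c[:,0].argmin()],'top',c[c[:,1].argmin()],'bot',c[c[:,1].argmax()],'rear right',r[r[:,0].argmax()],'rtop',r[r[:,1].argmin()])
E
```

```text
plate 63 [[207.5, 125.1], [322.1, 49.0]]
plate 64 [[211.4, 125.3], [325.5, 49.0]]
plate 65 [[215.3, 125.6], [328.9, 49.1]]
plate 66 [[219.2, 125.9], [332.3, 49.1]]
blank 63 left [306.8 127.3] top [332.2  69.6] bot [332.8 180.6] rear right [690.5 122.1] rtop [687.9  73.9]
blank 65 left [313.8 127.7] top [339.   69.7] bot [339.5 181.1] rear right [698.6 133.9] rtop [696.6  73.9]
blank 67 left [320.9 128.1] top [345.8  69.9] bot [346.3 181.6] rear right [706.6 122.1] rtop [705.3  73.9]
blank 69 left [328.  128.4] top [352.6  70. ] bot [353.1 182.1] rear right [714.6 110.7] rtop [714.1  73.9]
```

apply_moves --pt "255 -1.2 0 0 0 0 0"

```text
time_s: 12.15
position: [0.4842, 0.0706, 0.0333]
ee_rot: [[0.186, 0.982, 0.012], [0.982, -0.187, 0.018], [0.02, 0.009, -1.0]]
ft_force: [0.0, 4.9, 1.9]
grip_width: 0.0004
```

```bash
python3 where.py|head -1
```

```text
t 12.15 rail [-35.3 163.3  33.3] F [-0.91  4.85  1.86] w 0.0004
```

apply_moves --pt "255 -1.2 0 0 0 0 0"

```text
time_s: 12.25
position: [0.484, 0.0697, 0.0333]
ee_rot: [[0.186, 0.982, 0.012], [0.982, -0.186, 0.018], [0.02, 0.009, -1.0]]
ft_force: [0.0, 6.5, 2.4]
grip_width: 0.0007
```

```bash
python3 where.py|head -1
```

```text
t 12.25 rail [-35.3 162.5  33.3] F [-1.25  6.38  2.35] w 0.0007
```

apply_moves --pt "255 -1 0 0 0 0 0"

```text
time_s: 12.35
position: [0.4838, 0.069, 0.0333]
ee_rot: [[0.186, 0.983, 0.012], [0.982, -0.186, 0.018], [0.02, 0.009, -1.0]]
ft_force: [-0.8, 5.7, 2.7]
grip_width: 0.0005
```

```bash
python3 where.py|head -1;python3 - <<'E'
from h import *
import pickle
m,p,d=cam('wrist'); pickle.dump((m,p,d),open('w12.pkl','wb'));save('w12',cv2.resize(p[190:300,20:330],None,fx=2.5,fy=2.5,interpolation=cv2.INTER_CUBIC))
E
```

```text
t 12.35 rail [-35.3 161.7  33.3] F [-1.86  5.46  2.68] w 0.0005
```

View pics/w12.png

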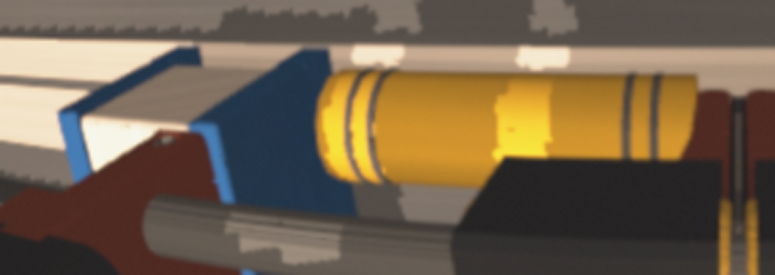

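```bash
cat > chk.py <<'E'
from fit import W,q
from h import *
import pickle,sys
m,p,d=pickle.load(open(sys.argv[1],'rb'))
def pf(P):
    return cv2.fisheye.projectPoints(W(q,P).reshape(-1,1,3),np.array(m['rvec'],float),np.array(m['tvec'],float),np.array(m['mtx']),np.zeros(4))[0].reshape(-1,2)
cr=lambda u:((u-[20,190])*2.5).round(1)
for y in (61,62,63,64,65): print('plate',y,cr(pf([(-55,y,80),(5,y,80),(-55,y,30)])).tolist())
t=np.linspace(0,2*np.pi,60)
for y in (59,61,63,65,67):
    c=cr(pf(np.c_[-35+14*np.cos(t),0*t+y,30+14*np.sin(t)])); r=cr(pf(np.c_[-35+14*np.cos(t),0*t+y+90,30+14*np.sin(t)]))
    print('blank',y,'left',c[c[:,0].argmin()],'top',c[c[:,1].argmin()],'rear rtop',r[r[:,1].argmin()])
E
python3 chk.py w12.pkl
```

```text
plate 61 [[209.8, 125.0], [281.9, 374.8], [324.0, 48.8]]
plate 62 [[213.7, 125.3], [285.6, 375.5], [327.5, 48.9]]
plate 63 [[217.6, 125.5], [289.3, 376.2], [330.9, 48.9]]
plate 64 [[221.6, 125.8], [293.0, 376.9], [334.4, 48.9]]
plate 65 [[225.6, 126.1], [296.7, 377.5], [337.8, 49.0]]
blank 59 left [301.8 126.9] top [327.5  69.3] rear rtop [681.9  73.9]
blank 61 left [308.8 127.2] top [334.2  69.4] rear rtop [690.6  73.9]
blank 63 left [315.8 127.6] top [340.9  69.6] rear rtop [699.3  73.9]
blank 65 left [322.9 128. ] top [347.7  69.7] rear rtop [708.1  73.9]
blank 67 left [330.1 128.4] top [354.6  69.9] rear rtop [716.8  73.9]
```

apply_moves --pt "255 -1 0 0 0 0 0"

```text
time_s: 12.5
position: [0.4838, 0.0689, 0.0333]
ee_rot: [[0.185, 0.983, 0.013], [0.982, -0.185, 0.019], [0.021, 0.009, -1.0]]
ft_force: [-0.1, 9.6, 0.5]
grip_width: 0.0006
```

```bash
python3 where.py|head -1
```

```text
t 12.5 rail [-35.3 161.6  33.3] F [-1.97  9.36  0.53] w 0.0006
```

apply_moves --pt "255 0 0 0 0 0 0" --pt "255 0 0 0 0 0 0" --pt "255 4 0 0 0 0 0" --pt "255 12 0 0 0 0 0" --pt "255 20 0 0 0 0 0"

```text
time_s: 13.0
position: [0.4898, 0.1006, 0.0333]
ee_rot: [[0.191, 0.981, 0.011], [0.981, -0.191, 0.015], [0.017, 0.008, -1.0]]
ft_force: [-0.1, -0.8, -0.3]
grip_width: 0.0002
```

apply_moves --pt "255 20 0 -15 0 0 0" --pt "255 10 0 -35 0 0 0" --pt "255 30 0 -35 0 0 0" --pt "255 40 0 -20 0 0 0" --pt "255 40 0 0 0 0 0"

```text
time_s: 13.5
position: [0.5155, 0.2374, 0.1423]
ee_rot: [[0.2, 0.98, 0.007], [0.98, -0.2, 0.007], [0.009, 0.005, -1.0]]
ft_force: [1.4, -0.3, -0.8]
grip_width: 0.0005
```

apply_moves --pt "255 30 -20 0 0 0 0" --pt "255 20 -10 0 0 0 0" --pt "255 0 0 0 0 0 0" --pt "255 0 0 0 0 0 0"

```text
time_s: 13.9
position: [0.4951, 0.3018, 0.1424]
ee_rot: [[0.192, 0.981, 0.009], [0.981, -0.193, 0.007], [0.008, 0.008, -1.0]]
ft_force: [-1.3, -0.2, -0.2]
grip_width: 0.0005
```

```bash
python3 where.py|head -1;python3 - <<'E'
from h import *
import pickle
m,p,d=cam('top'); pickle.dump((m,p,d),open('t13.pkl','wb'));save('t13',cv2.resize(p[150:270,250:430],None,fx=4.4,fy=4.4,interpolation=cv2.INTER_CUBIC))
m,p,d=cam('scene'); pickle.dump((m,p,d),open('s13.pkl','wb'));save('s13',cv2.resize(p[180:250,260:370],None,fx=7,fy=7,interpolation=cv2.INTER_CUBIC))
E
```

```text
t 13.9 rail [-69.1 392.3 142.4] F [-1.24 -0.49 -0.15] w 0.0005
```

View pics/t13.png

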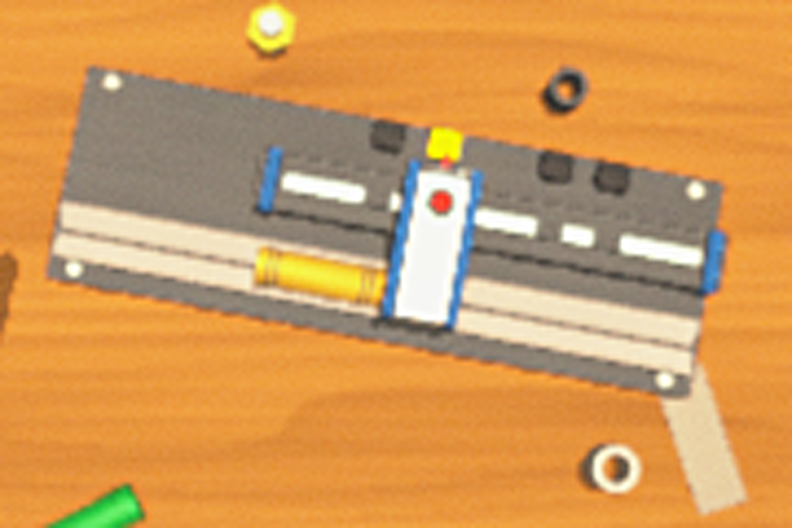

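View pics/s13.png

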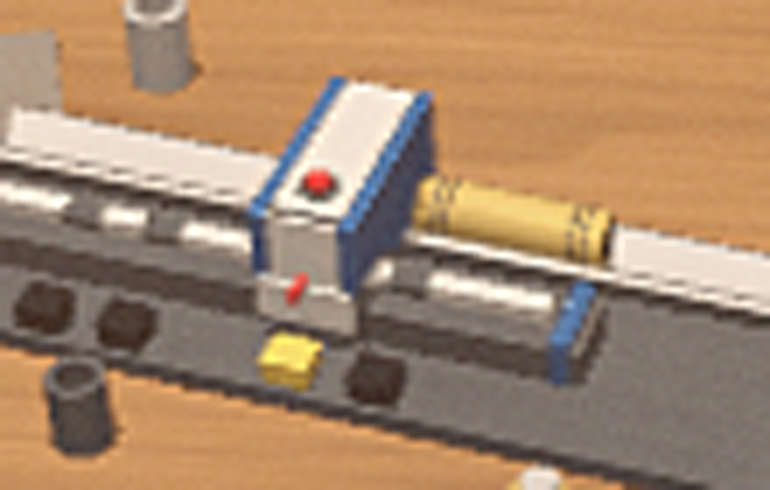

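```bash
cat > ov.py <<'E'
from fit import W,q as q0,proj
from h import *
import pickle
from scipy.optimize import least_squares
def ov(f,out,F,x0,y0,w,h,k):
    m,p,d=pickle.load(open(f,'rb'))
    img=cv2.resize(p[y0:y0+h,x0:x0+w],None,fx=k,fy=k,interpolation=cv2.INTER_CUBIC)
    cr=lambda u:(u-[x0,y0]+.5)*k-.5
    P=[f[0] for f in F];U=np.array([f[1] for f in F],float)
    r=least_squares(lambda z:(cr(proj(m,W(z,P)))-U).ravel(),q0,loss='soft_l1')
    q=r.x;print(out,q-q0,(cr(proj(m,W(q,P)))-U).round(1).tolist())
    for s,col in ((36.5,(255,0,255)),(40,(0,255,0))):
        for L in ([(-55,s-25,80),(50,s-25,80),(50,s+25,80),(-55,s+25,80),(-55,s-25,80)],):
            u=cr(proj(m,W(q,L))); cv2.polylines(img,[np.int32(np.round(u*16))],False,col,1,cv2.LINE_AA,4)
        for z,rr in ((87,6),(90,6)):
            u=cr(proj(m,W(q,[(25,s,z)])))[0]; print(s,z,'cap top centre',u.round(1))
    u=cr(proj(m,W(q,[(62,y,26) for y in (30,50)]+[(84,y,26) for y in (50,30)]))); 
    cv2.polylines(img,[np.int32(np.round(u*16))],True,(0,255,255),1,cv2.LINE_AA,4)
    save(out,img)
T=[((85,300,12),(88,67)),((85,-160,12),(722,184)),((-70,-160,12),(688,397)),((-70,300,12),(47,277)),
 ((73,40,26),(444,144)),((73,80,26),(388,136)),((73,-40,26),(555,167)),((73,-80,26),(612,178)),((25,155,38),(270,180)),((25,-155,38),(713,262))]
ov('t13.pkl','ov_t',T,250,150,180,120,4.4)
S=[((73,40,26),(291,350)),((73,80,26),(376,371)),((73,-40,26),(126,316)),((73,-80,26),(46,300)),((45,159,38),(560,325)),((5,159,38),(595,283))]
ov('s13.pkl','ov_s',S,260,180,110,70,7)
E
python3 ov.py
```

```text
ov_t [-0.00074995  0.00048266 -0.00178453] [[-1.5, -1.6], [2.6, -0.4], [0.8, 3.6], [-4.4, 1.6], [-0.0, 1.4], [-0.3, -1.0], [1.7, -0.7], [1.3, -1.2], [-0.9, -0.1], [-0.5, 0.6]]
36.5 87 cap top centre [442.9 203.1]
36.5 90 cap top centre [443.2 202.6]
40 87 cap top centre [437.7 202.1]
40 90 cap top centre [438.  201.6]
ov_s [ 0.00147262 -0.00040918  0.01176502] [[0.4, 0.3], [0.9, -3.1], [-1.6, 0.0], [-3.1, -0.8], [8.6, 15.8], [-0.3, -0.0]]
36.5 87 cap top centre [314.2 175.3]
36.5 90 cap top centre [313.8 169.9]
40 87 cap top centre [321.7 176.7]
40 90 cap top centre [321.3 171.3]
```

```bash
python3 - <<'E'
import cv2
a=cv2.imread('pics/ov_t.png')[100:340,330:560]; cv2.imwrite('pics/ov_t2.png',cv2.resize(a,None,fx=2.5,fy=2.5))
E
```

```text
(no output)
```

View pics/ov_t2.png

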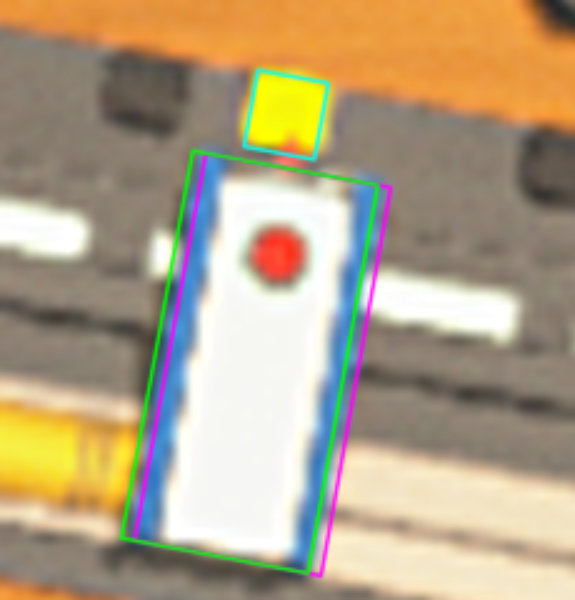

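View pics/ov_s.png

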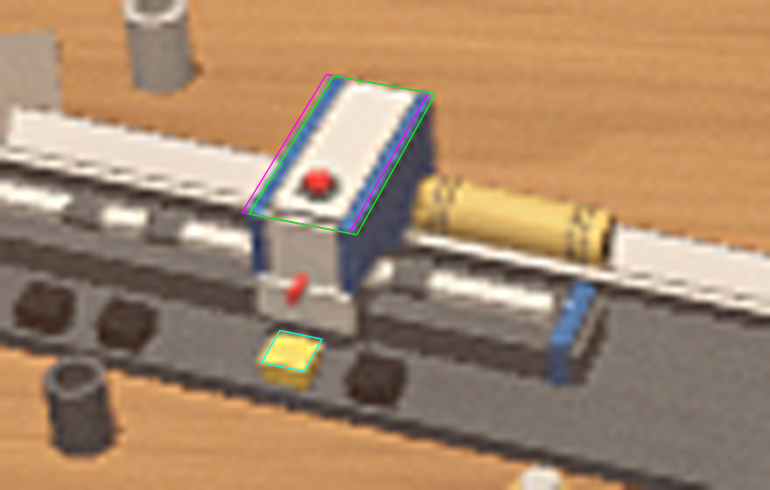

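```bash
python3 - <<'E'
from h import *
bot.close_job(); print(bot.state()['time_s'])
E
```

```text
the job is handed in; nothing more can be done
the job is handed in; nothing more can be done
```

I pushed the stop with shut fingertips towards +y into the notch beside the yellow tile. I then slid the brass blank along its channel until it met the stop, moved the hand clear, and handed the job in at about 14 s of the 54 s allowed. No verdict was reported.

**Stop seated:** The pin cap dropped from about 90 to 86.5 mm, and the push force dipped and then rose as it caught. After the blank made contact, the cap had not moved in the top picture.

**Blank against the stop:** At contact the hand stalled and the force rose from about 5 to 9.4 N. No gap shows in the final top and scene views, and the fingers exceeded neither the pinch nor the blank force limits in any reading I took.

**Where the checks disagreed:** The two cameras did not agree exactly on where the stop sits. The overlay on the scene camera gives about 39.5–40 mm along the rail and the top camera about 38–39 mm. The nominal position is 40 mm with a tolerance of ±3 mm. I put the difference down to the camera calibration, which is good to about 2 mm. One rough early reading of the pointer in the scene picture gave 37.2 mm, but its tip was hard to place in that picture.

I compared the other bench items only by eye in the final pictures. Those in view looked unmoved; the bottle, tin, wrench and hex nut were outside the crops I checked.

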